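# Hold the hidden bolt head of the tool stand

### The job

I want to tighten the nut on the rotary tool's stand: turn the orange cover plug a quarter turn so that its grip lies along the slot, lift it out and stand it upright on its foot in the blue tray, letting go of it. Then reach down through the slot behind the yellow bracket, grip the hidden square bolt head by its two side flats, turn it against its spring until it is square (red pointer upright) and finish while firmly holding it there, so that it cannot turn. Leave the other things on the bench where they are.

Things in the scene. Friction and masses are not known exactly. Their poses are not given: they have to be found in the camera images.
- stand: Foot of the rotary tool's stand, fixed. Dark steel base plate 130 (x) x 190 (y) x 12 mm, its middle at y = 30 mm. On it two upright plates, yellow bracket (-x side) and grey back plate (+x side), 100 mm long in y, 6 mm thick, tops 90 mm above the table, inner faces 64 mm apart. Origin: on the table under the middle of the slot between them, z up.
- slot (a point): Middle of the slot, at its top, 90 mm above the table; axes as the stand's. Lips on the plates' tops (5 mm thick) narrow it to 44 mm in x; it runs along y and is open at both ends. Nubs 4 mm high stand on the lips at y = -42 and 42 mm, beyond 25 mm from the middle in x.
- post (a point): Centre of the top of the steel post socket on the stand (36 mm wide), 70 mm above the table, 95 mm from the slot's middle in the stand's +y.
- plug: Loose quarter-turn cover plug, about 120 g. Origin: centre of its flat underside, z up; at the start 78 mm above the table, upright. Black foot: 40 mm disc 12 mm tall, with two ears at its bottom, 60 mm tip to tip along x, 14 mm wide, 5 mm thick. Orange cap: 72 mm disc, z = 12 to 16 mm. Orange grip bar on it, 50 mm long (x), 14 mm thick (y), z = 16 to 50 mm.
- plug_grip (a point): Middle of the plug's grip bar, 33 mm above the plug's underside. At the start bar and ears lie across the slot (within 17 degrees), ears caught 2 mm under the lips, cap resting on the lips between the nubs. The plug lifts out only when turned, either way, until bar and ears lie along the slot (the stand's y) within about 20 degrees.
- tray: Blue open parts tray, fixed, 160 (x) x 170 (y) mm, walls 5 mm thick and 28 mm high, floor 5 mm above the table. Origin: centre of its underside.
- bolt_head (a point): Centre of the square brass bolt head between the plates, under the plug, 62 mm above the table and 28 mm straight below point slot. 20 mm across flats, 18 mm long along the bolt, whose axis is the stand's x; free room beside it in y. The flats to grip face the stand's +y and -y at bolt angle 0. The point's axes turn with the bolt.
- bolt (a joint): Turn of the bolt about the stand's x, rad, right-handed: positive leans the head's top (and the red pointer on the nut) to the stand's -y. 0: side flats and pointer upright. A spring (0.6 N m/rad, friction 0.05 N m) rests it at 0.17 to 0.33 and turns it back when let go. A level squeeze may not straighten it: grip with fingers tilted like the head, then turn.
- pointer (a point): Tip of the red pointer, 25 mm above the bolt's axis at angle 0, on the brass nut in front of (-x of) the yellow bracket, 51 mm from the head's centre; it turns with the bolt and the head.
- flat_left: Cheek of the bolt head carrying the flat on its +y side, 18 x 4 x 18 mm; origin at its centre, 8 mm from the bolt's axis.
- flat_right: The same on the -y side of the bolt head.
- block_a: painted wooden sample block, 80 x 50 x 16 mm, blue and white, lying flat beyond the work area. Bystander, origin at the centre of its underside.
- block_b: painted block like block_a, blue and green. Bystander, origin at the centre of its underside.
- block_c: painted block like block_a, blue and yellow. Bystander, origin at the centre of its underside.
- pen_green: paint marker lying flat between stand and tray, 135 mm long (its x axis), 14 mm thick, black with green cap. Bystander, origin at the centre of its underside.
- pen_yellow: paint marker like pen_green with yellow cap. Bystander, origin at the centre of its underside.
- mug: black mug, 80 mm wide, 90 mm tall, with a handle. Bystander, origin at the centre of its underside.
- bottle: clear plastic bottle with paper label, 54 mm wide, 150 mm tall. Bystander, origin at the centre of its underside.
Things that resemble listed ones, but are neither listed nor needed, are in the scene too. What is shaped like the stand but green is not meant.

How it is judged (in metres and radians):
On the way, in this order (a step that is already met when the one before it is completed fails the run):
1. the plug is turned so that its grip lies along the slot (angle between the x axis of plug and the y axis of stand, either way round below 0.5 rad), for 0.1 s.
2. the plug is lifted out of the slot (z of plug in the frame of stand above 0.1 m), for 0.1 s.
3. the plug stands upright in the tray, let go (x of plug in the frame of tray between -0.07 and 0.07 m and y of plug in the frame of tray between -0.075 and 0.075 m and z of plug in the frame of tray below 0.02 m and angle between plug's own z axis and vertical below 0.35 rad and contact force between the fingers and plug below 0.1 N and linear speed of plug below 0.03 m/s), for 0.2 s.
At the end, for the whole second after the job is handed in: The plug stands upright (within 0.35 rad) and at rest inside the tray, untouched; the bolt angle is within 0.1 rad of 0 and still, with the fingers pressing on both side flats of its head (over 5 N each) and the TCP within 20 mm of the head's centre (all of step 3 and value of joint bolt between -0.1 and 0.1 rad and velocity of joint bolt between -0.1 and 0.1 rad/s and contact force between the fingers and flat_left above 5 N and contact force between the fingers and flat_right above 5 N and distance between the grasp point and bolt_head below 0.02 m); the arm keeps its last pose, push and grip.
It fails at once if a bystander is moved by more than 30 mm (distance of any of block_a, block_b, block_c, pen_green, pen_yellow, mug, bottle from where it was at the start of the episode above 0.03 m).
It also fails if it takes over 51 s, if anything falls off the work surface, if the arm or the gripper's body presses on something with over 40 N, if the wrist force passes 120 N, or if a joint passes its speed limit or range.

### The arm

A 6-joint arm with a two-finger parallel gripper is mounted at the origin on the work surface. World frame = base frame: x ahead of the robot, y to its left, z up, the work surface at z = 0. Lengths are in mm, angles in rad, forces in N, time in s.
With the tool pointing down it reaches from about 275 to 1000 mm from the base axis. Payload 8.4 kg.
Tool frame: the origin (TCP) lies between the finger pads, 19 mm behind the fingertips; this is the grasp point; z points along the fingers, y is the line along which they close (so a half turn about z gives the same grasp; the last joint's range is limited). The gripper opens to 85 mm and grips with 20 to 120 N. Pads are 22 mm wide; open, the fingers measure 114 mm over their backs; the gripper's body (76 mm by 85 mm) begins 54 mm behind the grasp point. The pads swing forward as they close: fully open they stand 13 mm farther back than shut.
Start: joints at [-0.002, 0.353, 1.633, -0, 1.155, -0.002], TCP at [625.002, -0, 249.981] pointing down, gripper open.
Joint ranges: [-2.63, 2.63], [-0.92, 2.1], [0.06, 2.66], [-1.3, 4.44], [0, 2.69], [-3.02, 3.02]. Speed limits (rad/s): [2.22, 2.22, 2.79, 3.14, 3.14, 3.14].

### API

Orientations are given as [roll, pitch, yaw] about the fixed x, y, z axes, in that order (R = Rz(yaw) Ry(pitch) Rx(roll)).
In Python, from rig import r, vision gives the robot as it stands. The module is installed in compiled form; this text tells all that it offers.
- The arm moves only by the tool play_rows, never from a script. Its argument "steps" is a list of rows, each an object with "delta_pos": the shift along the tool's x, y, z in cm, a list of three; "yaw": the turn about the tool's z in rad; "jaw": the opening in per cent of the stroke, from 0 (shut) to 100 (fully open). A call has exactly 8 rows; each row is the pose to reach, as a shift and turn from the pose commanded when the call began, along the tool's axes at that moment; what a row does not reach only later rows make up. A row lasts 1/10 s, in which the tool goes at most 50 mm and 8.59 degrees, less where a joint would pass 70% of its speed; a pose out of reach is approached as far as the arm can. A call with a gripper value outside its range is refused whole. The fingers move at their own pace and stop on an object; "grip_force" is the grip in N (left out, the last holds). Time passes only in rows, so rows that repeat a pose let the fingers close, or fill a call up. It gives the time, the measured TCP pose, the force, the opening and the grip force at its end, in the units of the state.
- r.sense(): the state, without advancing time (a new reading comes with each control period).
- vision.grab_frame(name): name is "scene" or "side" or "wrist"; returns (picture, depth): 420x560x3 uint8, red, green, blue; 420x560 float32, mm along the optical axis (not along the pixel's ray), 0 where there is no reading.
- vision.calibration(name): a dict with "mtx" (3x3 intrinsics, pixels), "k1" (the pictures are not rectified: a ray, as slopes to the right and down, at radius r is drawn at 1 + k1 r^2 times it, then the intrinsics apply), "extrinsics" (4x4, takes a point from camera to world coordinates). Camera axes: x right, y down, z forward; pixel columns grow to the right and rows downward; lengths in mm; the calibration is good to about 2 mm. A picture is of the moment at which its call begins: read the wrist's pose just before it. calibration takes no time and is no camera call; for the wrist camera it gives the pose at the moment of the call.
- r.sign_off(): hands the job in; it is judged then, once.
Trained networks look in the newest picture that a camera, given by its name, has taken for a name from the list of things; names that differ only in an ending like _2 or _b are one class to them, and where a whole thing is asked for, a point or a joint stands for the part that bears it (a point fixed in the world has none). Each returns a list of dicts, best first, with "conf" (0 to 1); they miss things now and then, are a little off and sometimes report something else, mostly with a low value. They report only what shows in the picture. A call takes as long as a camera call. They do not tell look-alikes from the thing itself.
- vision.cut_out(camera, thing): "region" (420x560 bool, what is visible of it) and "uv" ([column, row] in pixels, amid what is visible of it).
- vision.landmark_of(camera, thing): "uv" ([column, row] in pixels: a listed point, or the origin of a listed thing).
The state is a dict: "clock": time; "qpos": joint angles; "qvel": joint speeds; "joint_efforts": joint torques, N m; "eef_pos": TCP position; "tcp_rot": TCP orientation; "contact_force": force on the tool from outside, world axes, zero at the start; "wrist_torque": the same for the moment, N m; "opening": opening from 0.0 (shut) to 1.0 (fully open); "grasp_force": force on a finger pad.
Only numpy, scipy, OpenCV 4.12 (cv2) and the standard library are available. Lean on these libraries where they do the work, as an engineer would, in place of code of your own. Each camera call takes 0.05 s, during which the arm holds its last target. There are 200 camera calls.

## Working session

There is one attempt and no reset: what is moved stays moved. The work goes in short steps, Python scripts to look and compute and a tool call to move; the robot and the scene stay as the last step left them, time stands still between calls to the robot, and variables do not carry over. Pictures are saved under pics/ and viewed, at most 10 in all, crops included, and the job is handed in when it is done.

Besides the shell and the picture viewer there is one more tool, called after "Request:" in YAML: its name, and indented under it one key for each argument. play_rows: Moves the arm, as the interface text tells. Its arguments: {"type":"object","properties":{"steps":{"type":"array"},"grip_force":{"type":"number"}},"required":["steps"]}

```bash
mkdir -p pics; cat > h.py <<'E'
import numpy as np, cv2
from rig import r, vision
def ray(cam,uv):
    c=vision.calibration(cam);K=np.array(c["mtx"]);E=np.array(c["extrinsics"])
    p=np.array([(uv[0]-K[0,2])/K[0,0],(uv[1]-K[1,2])/K[1,1]])
    q=p.copy()
    for _ in range(20): q=p/(1+c["k1"]*(q@q))
    return E[:3,3],E[:3,:3]@np.array([q[0],q[1],1]),E
def atz(cam,uv,z):
    o,d,_=ray(cam,uv); return o+d*(z-o[2])/d[2]
def atd(cam,uv,depth):
    o,d,_=ray(cam,uv); return o+d*depth
def px(cam,P):
    c=vision.calibration(cam);K=np.array(c["mtx"]);E=np.array(c["extrinsics"])
    v=E[:3,:3].T@(np.array(P)-E[:3,3]);q=v[:2]/v[2];q=q*(1+c["k1"]*(q@q))
    return K[0,0]*q[0]+K[0,2],K[1,1]*q[1]+K[1,2]
def save(img,n): cv2.imwrite(f"pics/{n}.png",img[:,:,::-1])
E
cat > a.py <<'E'
from h import *
ims=[]
for cam in ["scene","side"]:
    im,d=vision.grab_frame(cam); ims.append(im)
    np.savez(f"{cam}.npz",im=im,d=d)
    o=ray(cam,(280,210)); print(cam,o[0].round(),o[1].round(2))
    for t,z in [("slot",90),("post",70),("plug",78),("plug_grip",111),("tray",0),("pointer",87),("pen_green",0),("pen_yellow",0),("mug",0),("bottle",0)]:
        for x in vision.landmark_of(cam,t)[:3]:
            print(cam,t,round(x["conf"],2),np.round(x["uv"]),atz(cam,x["uv"],z).round(1))
    cv2.imwrite(f"pics/{cam}0.png",cv2.resize(im,(784,588))[:,:,::-1])
print(r.sense())
E
python3 a.py
```

```text
scene [ 769.  513. 1101.] [-0.19 -0.44 -0.88]
scene slot 0.91 [264. 138.] [ 494.5 -234.5   90. ]
scene slot 0.71 [263. 140.] [ 500.3 -228.4   90. ]
scene slot 0.58 [407. 239.] [286.8 203.2  90. ]
scene post 0.96 [435. 262.] [244.8 282.3  70. ]
scene post 0.83 [284. 166.] [ 477.5 -136.2   70. ]
scene post 0.44 [321. 214.] [448.6  42.7  70. ]
scene plug 0.8 [266. 139.] [ 491.2 -235.8   78. ]
scene plug_grip 0.77 [267. 134.] [ 489.9 -228.5  111. ]
scene tray 0.62 [308. 286.] [549.8 190.9   0. ]
scene pointer 0.69 [413. 223.] [248.2 170.4  87. ]
scene pointer 0.6 [202. 213.] [735.5 -71.6  87. ]
scene pointer 0.35 [234. 303.] [742.9 183.9  87. ]
scene pen_green 0.52 [320. 214.] [431.3  11.6   0. ]
scene pen_yellow 0.72 [195. 164.] [ 698.9 -290.4    0. ]
scene mug 0.89 [334. 385.] [596.5 435.8   0. ]
scene bottle 0.72 [205. 113.] [ 608.4 -468.4    0. ]
side [ 272. -846.  628.] [ 0.26  0.82 -0.51]
side slot 0.87 [178. 188.] [302.  192.3  90. ]
side slot 0.64 [293. 274.] [ 495.1 -234.    90. ]
side post 0.91 [268. 256.] [ 469.5 -138.5   70. ]
side post 0.57 [155. 183.] [241.  279.7  70. ]
si
[... 656 characters left out ...]
0. ]
{'clock': 1.1, 'qpos': array([-2.41005482e-03,  3.53001314e-01,  1.63338398e+00, -1.98897077e-05,
        1.15520727e+00, -2.40123047e-03]), 'qvel': array([-0.00201566, -0.00055207, -0.00030034, -0.00102955,  0.0028768 ,
        0.00238255]), 'joint_efforts': array([-3.05969343e-05, -6.05179095e+01, -3.42450500e+01,  1.70998765e-04,
        1.14743409e-03,  3.55896850e-05]), 'eef_pos': array([ 6.25009255e+02, -1.22008638e-02,  2.49987012e+02]), 'tcp_rot': array([3.14159261e+00, 1.81968263e-05, 1.57079553e+00]), 'contact_force': array([ 0.58359884,  0.4881136 , -0.19939819]), 'wrist_torque': array([ 0.00436213,  0.04308683, -0.02017563]), 'grasp_force': 0.0, 'opening': 1.001381450281979}
```

View images.

View pics/scene0.png

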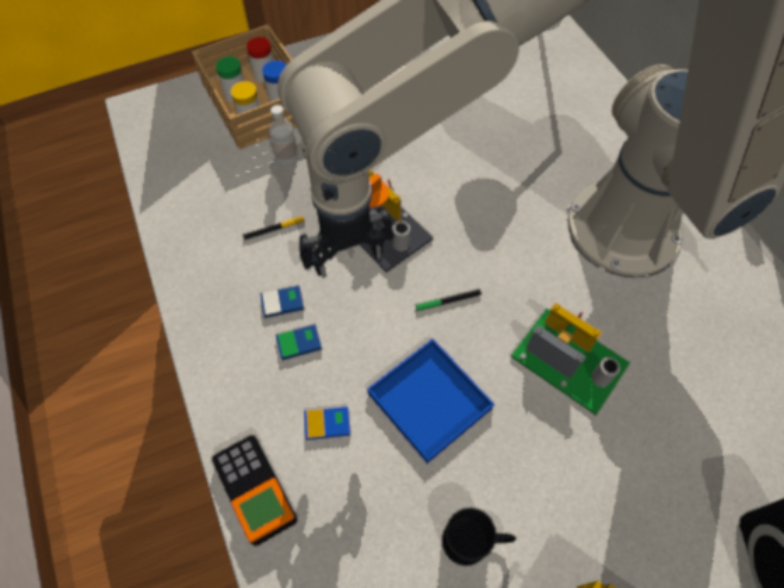

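```bash
python3 - <<'E'
import numpy as np,cv2
from h import *
a=np.load('scene.npz')['im'][90:200,210:350]; b=np.load('side.npz')['im'][220:330,220:360]
im=np.hstack([cv2.resize(x,(400,314),interpolation=cv2.INTER_CUBIC) for x in (a,b)])
save(im,'crop')
E
```

```text
(no output)
```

View pics/crop.png

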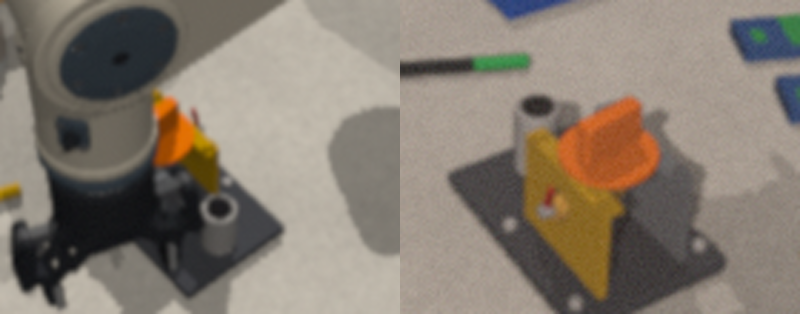

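The slot/post pairs at scene pixels (264,138) and (407,239) are the candidates. The first has the dark base plate and the orange plug, so it is the stand meant; the second has a green base and is the decoy. The crop confirms the first, with its bar roughly across the slot at crop (615,130). The slot is at about (495,-234), with stand yaw about 15°.

Request:
play_rows:
  steps:
    - {"delta_pos": [-3,-1.7,0],"yaw": 0.15,"jaw": 100}
    - {"delta_pos": [-6.5,-3.5,0],"yaw": 0.3,"jaw": 100}
    - {"delta_pos": [-10,-5.5,0],"yaw": 0.45,"jaw": 100}
    - {"delta_pos": [-13.5,-7.5,0],"yaw": 0.6,"jaw": 100}
    - {"delta_pos": [-17,-9.5,0],"yaw": 0.75,"jaw": 100}
    - {"delta_pos": [-20.5,-11.5,0],"yaw": 0.9,"jaw": 100}
    - {"delta_pos": [-23.4,-13,0],"yaw": 1.05,"jaw": 100}
    - {"delta_pos": [-23.4,-13,0],"yaw": 1.2,"jaw": 100}

```text
clock: 1.9
eef_pos: [493.3, -237.0, 250.1]
tcp_rot: [3.141, 0.001, 0.362]
contact_force: [0.6, 0.8, -0.7]
opening: 0.997
grasp_force: 0.0
```

```bash
cat > b.py <<'E'
from h import *
import sys
s=r.sense(); im,d=vision.grab_frame("wrist"); np.savez("wrist.npz",im=im,d=d)
cv2.imwrite(f"pics/{sys.argv[1]}.png",cv2.resize(im,(784,588))[:,:,::-1])
c=ray("wrist",(280,210)); print(c[0].round(),c[1].round(2)); print(s["clock"],s["eef_pos"].round(1),s["tcp_rot"].round(3))
for t,z in [("slot",90),("post",70),("plug_grip",111),("plug",78)]:
    for x in vision.landmark_of("wrist",t)[:2]:
        print(t,round(x["conf"],2),np.round(x["uv"]),atz("wrist",x["uv"],z).round(1))
im,d=vision.grab_frame("scene")
for t,z in [("tray",0),("slot",90),("post",70)]:
    for x in vision.landmark_of("scene",t)[:2]:
        print(t,round(x["conf"],2),np.round(x["uv"]),atz("scene",x["uv"],z).round(1))
g=vision.cut_out("scene","tray")[0]; 
p=np.argwhere(g["region"])[:,::-1]; w=np.array([atz("scene",q,15)[:2] for q in p]); print("tray rect",cv2.minAreaRect(w.astype(np.float32)))
E
python3 b.py w1
```

```text
[ 570. -207.  375.] [-0.29 -0.11 -0.95]
1.9 [ 493.3 -237.   250.1] [3.141e+00 1.000e-03 3.620e-01]
post 0.61 [188. 186.] [ 466.4 -138.1   70. ]
plug_grip 0.76 [275. 203.] [ 493.9 -227.5  111. ]
plug 0.94 [279. 188.] [ 501.9 -228.8   78. ]
tray 0.82 [306. 287.] [556.1 190.8   0. ]
slot 0.72 [408. 240.] [286.1 206.   90. ]
slot 0.63 [265. 137.] [ 491.5 -235.6   90. ]
post 0.71 [286. 169.] [ 475.4 -124.3   70. ]
post 0.61 [437. 262.] [240.1 284.3  70. ]Traceback (most recent call last):
  File "b.py", line 14, in <module>
    p=np.argwhere(g["region"])[:,::-1]; w=np.array([atz("scene",q,15)[:2] for q in p]); print("tray rect",cv2.minAreaRect(w.astype(np.float32)))
                                                    ~~~^^^^^^^^^^^^^^
  File "h.py", line 10, in atz
    o,d,_=ray(cam,uv); return o+d*(z-o[2])/d[2]
          ~~~^^^^^^^^
  File "h.py", line 4, in ray
    c=vision.calibration(cam);K=np.array(c["mtx"]);E=np.array(c["extrinsics"])
ValueError: time passes only in moves, steps and waits
```

View pics/w1.png

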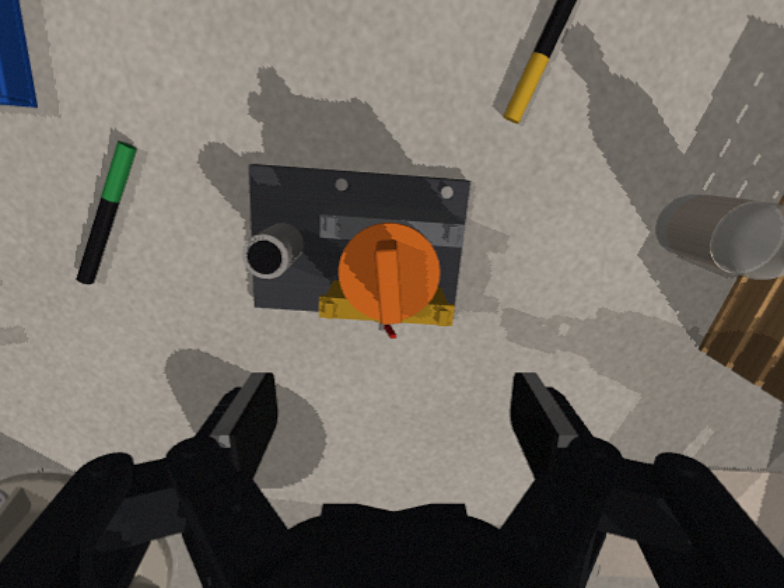

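The wrist picture shows the dark stand with the orange bar at about (388,280), across the slot. The red pointer is at (390,332), the yellow bracket is below the bar and the post is at (268,256). Next I take positions from the depth image.

```bash
cat > c.py <<'E'
from h import *
def cloud(cam,d):
    c=vision.calibration(cam);K=np.array(c["mtx"]);E=np.array(c["extrinsics"])
    v,u=np.nonzero(d>0); p=np.stack([(u-K[0,2])/K[0,0],(v-K[1,2])/K[1,1]],1);q=p.copy()
    for _ in range(15): q=p/(1+c["k1"]*(q**2).sum(1,keepdims=True))
    z=d[v,u][:,None]; W=np.hstack([q*z,z])@E[:3,:3].T+E[:3,3]
    return W,u,v
E
python3 - <<'E'
from c import *
f=np.load('wrist.npz');W,u,v=cloud('wrist',f['d']);C=f['im'][v,u].astype(int)
near=(np.hypot(W[:,0]-495,W[:,1]+230)<120)&(v<255)
def rect(m,n):
    P=W[m]; print(n,len(P),'z',np.median(P[:,2]).round(1),[np.round(a,1) for a in cv2.minAreaRect(P[:,:2].astype(np.float32))],'mean',P.mean(0).round(1))
org=(C[:,0]>150)&(C[:,1]<130)&(C[:,2]<80)
rect(near&org&(W[:,2]>122),'bartop')
rect(near&org&(abs(W[:,2]-94)<4),'cap')
rect(near&~org&(abs(W[:,2]-90)<7)&(u>200),'plate tops')
rect(near&(abs(W[:,2]-70)<5)&(u<222),'post')
dark=(C.max(1)<75)
rect(near&dark&(abs(W[:,2]-12)<4),'base')
for lo in range(60,140,5): print(lo,(near&(W[:,2]>=lo)&(W[:,2]<lo+5)).sum(),end=' ')
f=np.load('scene.npz');W,u,v=cloud('scene',f['d']);C=f['im'][v,u].astype(int)
blue=(C[:,2]>110)&(C[:,0]<60)&(np.hypot(W[:,0]-555,W[:,1]-188)<140)
print(); rect(blue&(W[:,2]<40),'tray'); rect(blue&(W[:,2]>24)&(W[:,2]<34),'trayrim')
E
```

```text
bartop 735 z 128.4 [array([ 497.6, -228.2]), array([48.3, 13.9]), np.float64(25.3)] mean [ 498.5 -228.4  128.4]
cap 2505 z 94.4 [array([ 496.7, -228.6]), array([73.3, 98.8]), np.float64(17.5)] mean [ 494.2 -234.7   94.1]
plate tops 2555 z 91.4 [array([ 490.9, -230.3]), array([ 90.9, 100.3]), np.float64(17.3)] mean [ 510.7 -218.5   92.1]
post 878 z 71.7 [array([ 470.2, -137.6]), array([34.6, 34.6]), np.float64(20.9)] mean [ 471.1 -138.1   71.4]
base 6568 z 12.5 [array([ 490.5, -202.4]), array([129.3, 182.8]), np.float64(17.5)] mean [ 504.5 -184.8   12.5]
60 109 65 217 70 819 75 76 80 85 85 496 90 3890 95 766 100 14 105 18 110 15 115 21 120 16 125 836 130 8 135 0 
tray 3545 z 6.4 [array([554.7, 190.4]), array([158.1, 168. ]), np.float64(16.5)] mean [556.  191.7   8.5]
trayrim 354 z 28.2 [array([554.7, 190.4]), array([158.1, 168. ]), np.float64(16.5)] mean [569.7 211.2  28.3]
```

Request:
play_rows:
  steps:
    - {"delta_pos": [0.5,-0.4,3],"yaw": -0.07,"jaw": 100}
    - {"delta_pos": [0.5,-0.4,6],"yaw": -0.07,"jaw": 80}
    - {"delta_pos": [0.5,-0.4,9],"yaw": -0.07,"jaw": 70}
    - {"delta_pos": [0.5,-0.4,11],"yaw": -0.07,"jaw": 60}
    - {"delta_pos": [0.5,-0.4,12.5],"yaw": -0.07,"jaw": 60}
    - {"delta_pos": [0.5,-0.4,13.2],"yaw": -0.07,"jaw": 60}
    - {"delta_pos": [0.5,-0.4,13.2],"yaw": -0.07,"jaw": 50}
    - {"delta_pos": [0.5,-0.4,13.2],"yaw": -0.07,"jaw": 50}
  grip_force: 40

```text
clock: 3.2
eef_pos: [498.6, -228.5, 118.6]
tcp_rot: [3.141, -0.0, 0.441]
contact_force: [0.6, 0.2, 0.6]
opening: 0.499
grasp_force: 0.0
```

Request:
play_rows:
  steps:
    - {"delta_pos": [0,0,0],"yaw": 0,"jaw": 20}
    - {"delta_pos": [0,0,0],"yaw": 0,"jaw": 0}
    - {"delta_pos": [0,0,0],"yaw": 0,"jaw": 0}
    - {"delta_pos": [0,0,0],"yaw": 0,"jaw": 0}
    - {"delta_pos": [0,0,0],"yaw": 0,"jaw": 0}
    - {"delta_pos": [0,0,0],"yaw": 0,"jaw": 0}
    - {"delta_pos": [0,0,0],"yaw": -0.1,"jaw": 0}
    - {"delta_pos": [0,0,0],"yaw": -0.2,"jaw": 0}
  grip_force: 40

```text
clock: 4.0
eef_pos: [498.8, -228.7, 119.0]
tcp_rot: [3.14, -0.001, 0.644]
contact_force: [0.1, 0.5, 6.5]
opening: 0.155
grasp_force: 40.0
```

Request:
play_rows:
  steps:
    - {"delta_pos": [0,0,0],"yaw": -0.15,"jaw": 0}
    - {"delta_pos": [0,0,0],"yaw": -0.3,"jaw": 0}
    - {"delta_pos": [0,0,0],"yaw": -0.45,"jaw": 0}
    - {"delta_pos": [0,0,0],"yaw": -0.6,"jaw": 0}
    - {"delta_pos": [0,0,0],"yaw": -0.75,"jaw": 0}
    - {"delta_pos": [0,0,0],"yaw": -0.9,"jaw": 0}
    - {"delta_pos": [0,0,0],"yaw": -1.05,"jaw": 0}
    - {"delta_pos": [0,0,0],"yaw": -1.2,"jaw": 0}

```text
clock: 4.8
eef_pos: [498.1, -231.2, 119.2]
tcp_rot: [-3.141, 0.005, 1.848]
contact_force: [-9.0, -18.9, 7.9]
opening: 0.154
grasp_force: 40.7
```

Request:
play_rows:
  steps:
    - {"delta_pos": [0,0,0],"yaw": -0.03,"jaw": 0}
    - {"delta_pos": [0,0,0],"yaw": -0.03,"jaw": 0}
    - {"delta_pos": [0,0,-1],"yaw": -0.03,"jaw": 0}
    - {"delta_pos": [0,0,-2],"yaw": -0.03,"jaw": 0}
    - {"delta_pos": [0,0,-4],"yaw": -0.03,"jaw": 0}
    - {"delta_pos": [0,0,-6],"yaw": -0.03,"jaw": 0}
    - {"delta_pos": [0,0,-8],"yaw": -0.03,"jaw": 0}
    - {"delta_pos": [0,0,-8],"yaw": -0.03,"jaw": 0}

```text
clock: 5.6
eef_pos: [500.1, -228.9, 201.1]
tcp_rot: [3.137, 0.003, 1.871]
contact_force: [-0.1, -0.2, -0.8]
opening: 0.152
grasp_force: 39.5
```

```bash
python3 - <<'E'
from c import *
s=r.sense(); im,d=vision.grab_frame("wrist"); np.savez("wrist2.npz",im=im,d=d)
W,u,v=cloud('wrist',d);C=im[v,u].astype(int)
org=(C[:,0]>150)&(C[:,1]<130)&(C[:,2]<80)
P=W[org&(np.hypot(W[:,0]-498,W[:,1]+228)<80)]; print(len(P),np.percentile(P[:,2],[2,25,50,75,98]).round(1),P.mean(0).round())
cv2.imwrite("pics/w2.png",cv2.resize(im,(784,588))[:,:,::-1])
print(s["eef_pos"],s["tcp_rot"],s["contact_force"],s["qpos"])
E
```

```text
5099 [ 89.4 174.9 175.5 208.2 210. ] [ 493. -225.  181.]
[ 500.08207034 -228.89376506  201.12581947] [3.13721947 0.00341979 1.87102698] [-0.11875066 -0.23602974 -0.81651489] [-4.32201158e-01  2.88397823e-01  1.84598182e+00  4.52881262e-04
  1.00167464e+00 -7.32682291e-01]
```

View pics/w2.png

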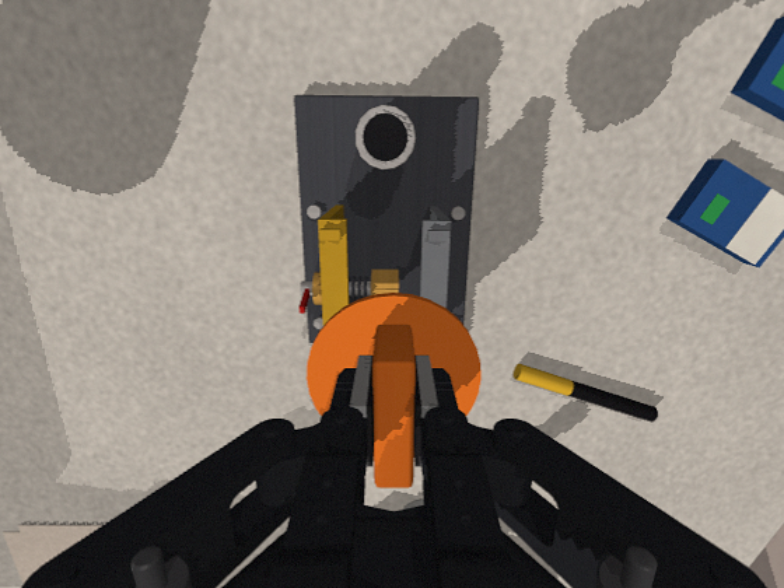

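The picture shows the plug lifted clear: cap top at 175 mm, bar along the fingers, and the bolt head now visible at (385,280). Next, move to the tray at (555,190).

Request:
play_rows:
  steps:
    - {"delta_pos": [3,1.4,0],"yaw": 0,"jaw": 0}
    - {"delta_pos": [7.3,3.4,0],"yaw": 0,"jaw": 0}
    - {"delta_pos": [11.7,5.4,0],"yaw": 0,"jaw": 0}
    - {"delta_pos": [16,7.4,0],"yaw": 0,"jaw": 0}
    - {"delta_pos": [20.4,9.4,0],"yaw": 0,"jaw": 0}
    - {"delta_pos": [24.8,11.4,0],"yaw": 0,"jaw": 0}
    - {"delta_pos": [29.1,13.4,0],"yaw": 0,"jaw": 0}
    - {"delta_pos": [33.2,15.3,2],"yaw": 0,"jaw": 0}

```text
clock: 6.45
eef_pos: [547.4, 136.6, 179.0]
tcp_rot: [3.138, -0.0, 1.871]
contact_force: [0.8, -0.9, -1.6]
opening: 0.156
grasp_force: 39.5
```

Request:
play_rows:
  steps:
    - {"delta_pos": [3,1.4,2],"yaw": 0,"jaw": 0}
    - {"delta_pos": [5.2,2.4,4],"yaw": 0,"jaw": 0}
    - {"delta_pos": [5.2,2.4,7],"yaw": 0,"jaw": 0}
    - {"delta_pos": [5.2,2.4,9],"yaw": 0,"jaw": 0}
    - {"delta_pos": [5.2,2.4,10],"yaw": 0,"jaw": 0}
    - {"delta_pos": [5.2,2.4,11],"yaw": 0,"jaw": 0}
    - {"delta_pos": [5.2,2.4,11.5],"yaw": 0,"jaw": 0}
    - {"delta_pos": [5.2,2.4,11.5],"yaw": 0,"jaw": 0}

```text
clock: 7.25
eef_pos: [553.8, 190.5, 62.8]
tcp_rot: [-3.141, -0.0, 1.87]
contact_force: [0.1, -0.1, -2.0]
opening: 0.156
grasp_force: 39.4
```

Request:
play_rows:
  steps:
    - {"delta_pos": [0,0,0.8],"yaw": 0,"jaw": 0}
    - {"delta_pos": [0,0,1.3],"yaw": 0,"jaw": 0}
    - {"delta_pos": [0,0,1.6],"yaw": 0,"jaw": 0}
    - {"delta_pos": [0,0,1.6],"yaw": 0,"jaw": 0}
    - {"delta_pos": [0,0,1.6],"yaw": 0,"jaw": 0}
    - {"delta_pos": [0,0,1.6],"yaw": 0,"jaw": 20}
    - {"delta_pos": [0,0,1.6],"yaw": 0,"jaw": 35}
    - {"delta_pos": [0,0,1.6],"yaw": 0,"jaw": 60}

```text
clock: 8.05
eef_pos: [554.0, 190.8, 47.2]
tcp_rot: [3.141, -0.0, 1.871]
contact_force: [0.2, -0.4, 0.3]
opening: 0.506
grasp_force: 0.0
```

Request:
play_rows:
  steps:
    - {"delta_pos": [0,0,0],"yaw": 0,"jaw": 60}
    - {"delta_pos": [0,0,-0.5],"yaw": 0,"jaw": 60}
    - {"delta_pos": [0,0,-2],"yaw": 0,"jaw": 60}
    - {"delta_pos": [0,0,-5],"yaw": 0,"jaw": 60}
    - {"delta_pos": [0,0,-9],"yaw": 0,"jaw": 60}
    - {"delta_pos": [0,0,-14],"yaw": 0,"jaw": 60}
    - {"delta_pos": [0,0,-18],"yaw": 0,"jaw": 60}
    - {"delta_pos": [0,0,-20],"yaw": 0,"jaw": 60}

```text
clock: 8.85
eef_pos: [555.2, 191.2, 252.7]
tcp_rot: [3.135, -0.0, 1.871]
contact_force: [0.4, 1.1, 0.2]
opening: 0.601
grasp_force: 0.0
```

```bash
python3 - <<'E'
from c import *
s=r.sense(); im,d=vision.grab_frame("wrist")
W,u,v=cloud('wrist',d);C=im[v,u].astype(int)
org=(C[:,0]>150)&(C[:,1]<130)&(C[:,2]<80)&(np.hypot(W[:,0]-554,W[:,1]-190)<80)
P=W[org]; print(len(P),np.percentile(P[:,2],[2,25,50,75,98]).round(1))
P=P[P[:,2]>50]; print(cv2.minAreaRect(P[:,:2].astype(np.float32)),P.std(0))
print(s["clock"],s["eef_pos"],s["tcp_rot"])
# refine stand from wrist2 picture? axis pose from then is gone; use scene camera for stand/head
im,d=vision.grab_frame("scene"); np.savez("scene2.npz",im=im,d=d)
W,u,v=cloud('scene',d); 
C=im[v,u].astype(int)
n=np.hypot(W[:,0]-498,W[:,1]+228)<90
yel=n&(C[:,0]>140)&(C[:,2]<60)&(C[:,1]>100)
P=W[yel&(W[:,2]>85)];print('yellow',len(P),cv2.minAreaRect(P[:,:2].astype(np.float32)))
save(cv2.resize(im[100:200,205:345],(784,560),interpolation=cv2.INTER_CUBIC),'s2')
E
```

```text
1732 [22.1 23.3 24.  56.4 58.6]
((556.2520141601562, 186.9759979248047), (13.420947074890137, 48.76292419433594), 16.486255645751953) [ 5.60163858 13.46676206  0.8107883 ]
8.85 [555.20869636 191.18919646 252.67379347] [ 3.13508602e+00 -2.11387851e-04  1.87084548e+00]
yellow 78 ((467.1055603027344, -252.80191040039062), (16.011993408203125, 73.5082015991211), 13.636015892028809)
```

View pics/s2.png

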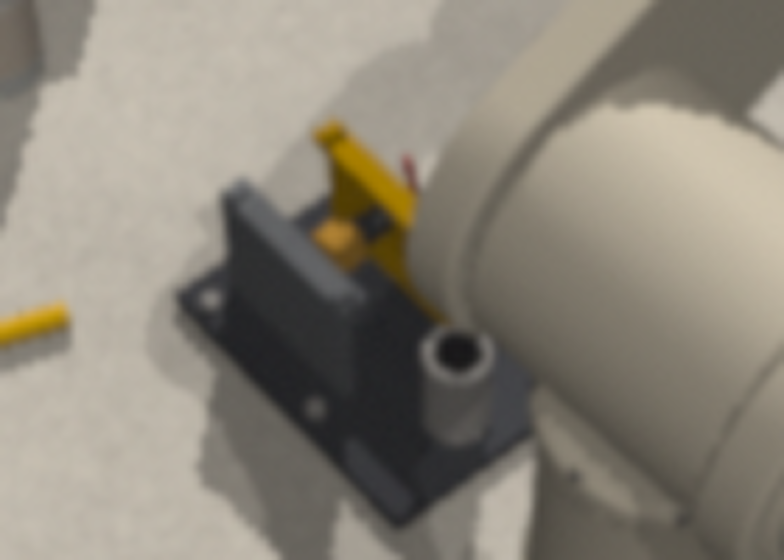

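The plug stands upright in the tray (bar top at about 57 mm). The crop shows the bare bolt head at (338,240) between the plates, with the red pointer leaning at (410,165). Next, go back above the slot and turn the tool square to the stand.

Request:
play_rows:
  steps:
    - {"delta_pos": [-3,-1.4,0],"yaw": 0.15,"jaw": 60}
    - {"delta_pos": [-7.3,-3.4,0],"yaw": 0.3,"jaw": 60}
    - {"delta_pos": [-11.7,-5.4,0],"yaw": 0.45,"jaw": 60}
    - {"delta_pos": [-16,-7.4,0],"yaw": 0.6,"jaw": 60}
    - {"delta_pos": [-20.4,-9.4,0],"yaw": 0.75,"jaw": 60}
    - {"delta_pos": [-24.8,-11.4,0],"yaw": 0.9,"jaw": 60}
    - {"delta_pos": [-29.1,-13.4,0],"yaw": 1.05,"jaw": 60}
    - {"delta_pos": [-33.2,-15.3,0],"yaw": 1.2,"jaw": 60}

```text
clock: 9.75
eef_pos: [504.6, -173.5, 246.6]
tcp_rot: [-3.141, 0.0, 0.664]
contact_force: [1.7, -0.4, -0.2]
opening: 0.598
grasp_force: 0.0
```

```bash
python3 - <<'E'
from h import *
s=r.sense(); R=cv2.Rodrigues
from scipy.spatial.transform import Rotation as T
M=T.from_euler('xyz',s["tcp_rot"]).as_matrix()
print(s["eef_pos"],s["tcp_rot"], M.T@(np.array([498.5,-228.5,210])-s["eef_pos"])/10, "yaw", s["tcp_rot"][2]-np.deg2rad(17.5))
E
```

```text
[ 504.5544063  -173.46020506  246.62353737] [-3.14087721e+00  4.93859941e-04  6.64404689e-01] [-3.86854637  3.96250651  3.66143069] yaw 0.35897206951088545
```

Request:
play_rows:
  steps:
    - {"delta_pos": [-2,2,0],"yaw": 0.15,"jaw": 60}
    - {"delta_pos": [-3.8,4,1],"yaw": 0.3,"jaw": 60}
    - {"delta_pos": [-3.8,4,3],"yaw": 0.36,"jaw": 60}
    - {"delta_pos": [-3.8,4,4],"yaw": 0.36,"jaw": 60}
    - {"delta_pos": [-3.8,4,4],"yaw": 0.36,"jaw": 60}
    - {"delta_pos": [-3.8,4,4],"yaw": 0.36,"jaw": 60}
    - {"delta_pos": [-3.8,4,4],"yaw": 0.36,"jaw": 60}
    - {"delta_pos": [-3.8,4,4],"yaw": 0.36,"jaw": 60}

```text
clock: 10.55
eef_pos: [501.4, -226.4, 207.8]
tcp_rot: [3.141, -0.001, 0.312]
contact_force: [-0.5, 0.0, 0.0]
opening: 0.598
grasp_force: 0.0
```

```bash
python3 - <<'E'
from c import *
s=r.sense(); im,d=vision.grab_frame("wrist"); np.savez("wrist3.npz",im=im,d=d)
print(s["clock"],s["eef_pos"],s["tcp_rot"])
W,u,v=cloud('wrist',d);C=im[v,u].astype(int)
a=np.deg2rad(17.5);X=np.array([np.cos(a),np.sin(a)]);Y=np.array([-X[1],X[0]])
L=np.c_[(W[:,:2]-[498.5,-228.5])@X,(W[:,:2]-[498.5,-228.5])@Y,W[:,2]]
near=(abs(L[:,0])<60)&(abs(L[:,1])<70)&(v<260)
yel=near&(C[:,0]>120)&(C[:,2]<70)
def rep(m,n):
    P=L[m]; print(n,len(P),P.min(0).round(1),P.max(0).round(1),np.median(P,0).round(1),[np.round(q,1) for q in cv2.minAreaRect(P[:,:2].astype(np.float32))])
rep(yel&(abs(L[:,2]-91)<4),'yellow top')
rep(near&(abs(L[:,2]-91)<4)&(L[:,0]>15),'grey top')
h=near&(abs(L[:,0])<14)&(abs(L[:,1])<25)&(L[:,2]>50)&(L[:,2]<85); rep(h,'head')
P=L[h&(abs(L[:,0])<6)]
for y in range(-20,21,2):
    q=P[(P[:,1]>=y)&(P[:,1]<y+2)]
    if len(q)>2: print(y,len(q),np.median(q[:,2]).round(1))
post=(np.hypot(L[:,0],L[:,1]-95)<25)&(abs(L[:,2]-71)<4)&(v<260)
if post.sum()>20: rep(post,'post')
red=near&(C[:,0]>130)&(C[:,1]<60)&(C[:,2]<60); 
if red.sum()>3: rep(red,'red')
cv2.imwrite("pics/w3.png",cv2.resize(im,(784,588))[:,:,::-1])
E
```

```text
10.55 [ 501.39599584 -226.37448649  207.78721485] [ 3.14074894e+00 -9.33885633e-04  3.12164858e-01]
yellow top 1544 [-42.  -52.2  88.7] [-25.1  47.6  95. ] [-33.5   0.2  90.6] [array([-33.7,  -2.2]), array([99.9, 16.5]), np.float64(89.2)]
grey top 2210 [ 17.6 -52.9  87. ] [35.4 47.1 95. ] [27.  -2.6 90.7] [array([26.2, -2.9]), array([99.9, 16.7]), np.float64(89.1)]
head 565 [-12.9 -14.1  51.1] [ 5.9  9.3 75.3] [-1.  -2.4 71. ] [array([-3.5, -2.4]), array([23.3, 18.7]), np.float64(89.9)]
-14 26 68.7
-12 32 69.3
-10 41 70.6
-8 40 71.3
-6 36 71.8
-4 36 72.6
-2 36 72.8
0 36 72.8
2 35 72.9
4 34 72.9
6 30 66.7
8 25 59.1
post 1057 [-18.9  74.7  67. ] [ 15.7 109.5  74.6] [-0.5 91.4 71.8] [array([-1.6, 92.1]), array([34.8, 34.5]), np.float64(89.1)]
```

View pics/w3.png

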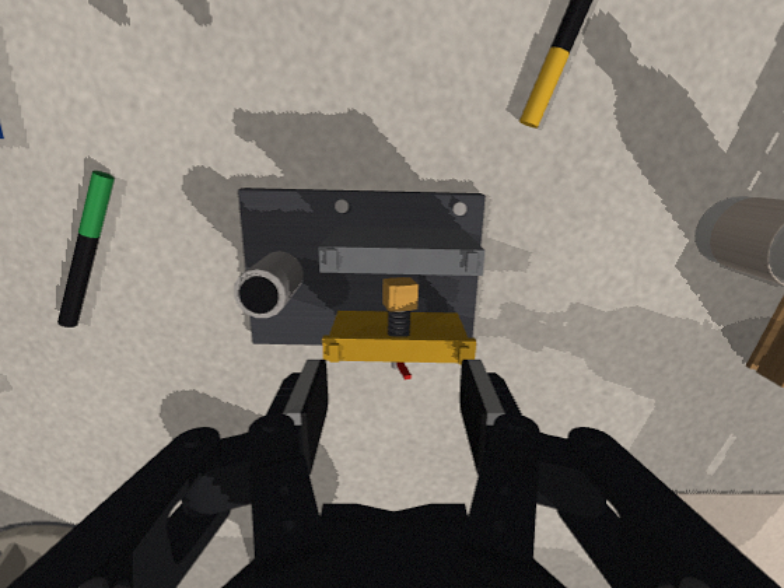

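The wrist picture shows the head at (400,293), the spring, the yellow plate at (398,350) and the pointer at (402,370). Fitting the plate tops and post puts the slot about 3.5 mm from my first estimate. I recheck that with the arm settled.

```bash
cat > m.py <<'E'
from c import *
from scipy.spatial.transform import Rotation as T
def measure(save_as=None):
    im,d=vision.grab_frame("wrist"); s=r.sense()
    W,u,v=cloud('wrist',d);C=im[v,u].astype(int)
    a=np.deg2rad(17);X=np.array([np.cos(a),np.sin(a)]);Y=np.array([-X[1],X[0]]);o=np.array([496.5,-231])
    L=np.c_[(W[:,:2]-o)@X,(W[:,:2]-o)@Y,W[:,2]]
    near=(abs(L[:,0])<45)&(abs(L[:,1])<70)&(v<260)&(abs(L[:,2]-91)<4)
    c=[]
    for m in (near&(L[:,0]<-18),near&(L[:,0]>18)):
        q=cv2.minAreaRect(L[m][:,:2].astype(np.float32)); c.append(q[0]); print(np.round(q[0],1),np.round(q[1],1),round(q[2],1))
    c=np.mean(c,0); print('slot world',(o+c[0]*X+c[1]*Y).round(1),'eef',s["eef_pos"].round(1),s["tcp_rot"].round(3),s["clock"])
    post=(np.hypot(L[:,0],L[:,1]-95)<25)&(abs(L[:,2]-71)<4)&(v<260)
    q=cv2.minAreaRect(L[post][:,:2].astype(np.float32)); print('post L',np.round(q[0],1),'slotL',c.round(1))
    return s
E
python3 -c "
from m import *
measure()"
```

```text
[-30.9  -0.4] [99.8 17.2] 89.6
[28.9 -0.7] [100.1  16.8] 89.7
slot world [ 495.7 -231.8] eef [ 501.2 -226.5  207.6] [ 3.141e+00 -1.000e-03  3.120e-01] 10.65
post L [ 0.3 94.1] slotL [-1.  -0.6]
```

Request:
play_rows:
  steps:
    - {"delta_pos": [-0.7,0.2,2],"yaw": 0.024,"jaw": 60}
    - {"delta_pos": [-0.7,0.2,5],"yaw": 0.024,"jaw": 60}
    - {"delta_pos": [-0.7,0.2,8],"yaw": 0.024,"jaw": 60}
    - {"delta_pos": [-0.7,0.2,10],"yaw": 0.024,"jaw": 55}
    - {"delta_pos": [-0.7,0.2,12],"yaw": 0.024,"jaw": 50}
    - {"delta_pos": [-0.7,0.2,13.5],"yaw": 0.024,"jaw": 50}
    - {"delta_pos": [-0.7,0.2,14.7],"yaw": 0.024,"jaw": 50}
    - {"delta_pos": [-0.7,0.2,14.7],"yaw": 0.024,"jaw": 50}
  grip_force: 40

```text
clock: 11.45
eef_pos: [494.1, -230.3, 58.8]
tcp_rot: [-3.14, 0.002, 0.287]
contact_force: [-0.2, -0.5, -0.6]
opening: 0.499
grasp_force: 0.0
```

Request:
play_rows:
  steps:
    - {"delta_pos": [0,-0.4,0],"yaw": 0,"jaw": 50}
    - {"delta_pos": [0,-0.8,0],"yaw": 0,"jaw": 50}
    - {"delta_pos": [0,-0.85,-0.05],"yaw": 0,"jaw": 50}
    - {"delta_pos": [0,-0.9,-0.1],"yaw": 0,"jaw": 50}
    - {"delta_pos": [0,-0.95,-0.17],"yaw": 0,"jaw": 50}
    - {"delta_pos": [0,-1.0,-0.24],"yaw": 0,"jaw": 50}
    - {"delta_pos": [0,-1.05,-0.32],"yaw": 0,"jaw": 50}
    - {"delta_pos": [0,-1.05,-0.32],"yaw": 0,"jaw": 50}

```text
clock: 12.25
eef_pos: [493.0, -221.9, 64.1]
tcp_rot: [3.138, -0.002, 0.288]
contact_force: [1.0, -9.2, -5.9]
opening: 0.499
grasp_force: 4.6
```

Request:
play_rows:
  steps:
    - {"delta_pos": [0,-0.05,-0.1],"yaw": 0,"jaw": 50}
    - {"delta_pos": [0,-0.1,-0.15],"yaw": 0,"jaw": 50}
    - {"delta_pos": [0,-0.15,-0.2],"yaw": 0,"jaw": 50}
    - {"delta_pos": [0,-0.2,-0.25],"yaw": 0,"jaw": 50}
    - {"delta_pos": [0,-0.25,-0.3],"yaw": 0,"jaw": 50}
    - {"delta_pos": [0,-0.25,-0.3],"yaw": 0,"jaw": 50}
    - {"delta_pos": [0,-0.25,-0.3],"yaw": 0,"jaw": 50}
    - {"delta_pos": [0,-0.25,-0.3],"yaw": 0,"jaw": 50}

```text
clock: 13.05
eef_pos: [493.2, -221.2, 67.0]
tcp_rot: [3.135, -0.003, 0.288]
contact_force: [3.3, -19.2, -12.6]
opening: 0.503
grasp_force: 9.6
```

```bash
python3 - <<'E'
from c import *
a,_=vision.grab_frame("side"); b,d=vision.grab_frame("wrist"); s=r.sense(); print(s["eef_pos"],s["contact_force"],s["wrist_torque"],s["clock"])
o=np.load('side.npz')['im']
z=lambda x:cv2.resize(x[265:310,250:300],(400,360),interpolation=cv2.INTER_CUBIC)
top=np.hstack([z(o),z(a)])
save(np.vstack([top,cv2.resize(b[180:330],(800,214))]),'m1')
E
```

```text
[ 493.18483584 -221.17817385   67.03244786] [  4.50042482 -18.93271852 -12.89808974] [-2.69089118 -0.47749385  0.01316169] 13.15
```

View pics/m1.png

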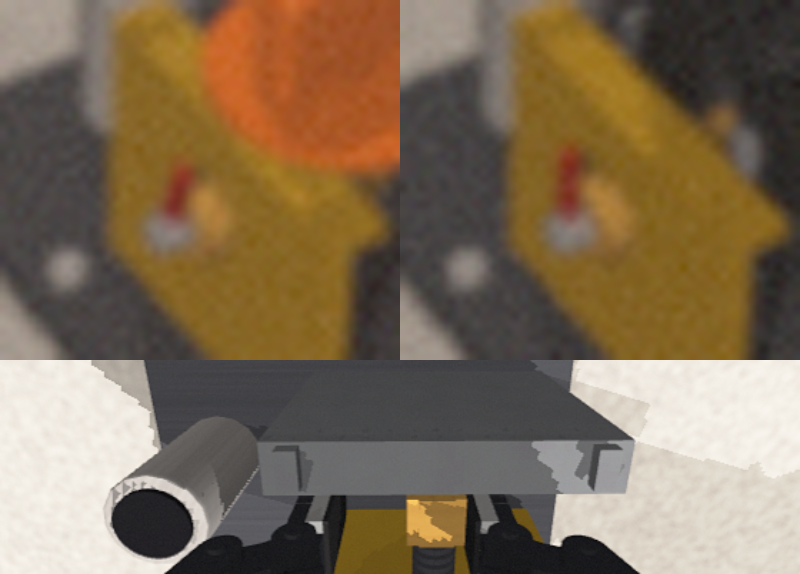

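The top-right crop shows the red pointer now upright, at (568,180) in the montage; before the push it leaned. Next, close the other finger while keeping this one pressed on its flat.

Request:
play_rows:
  steps:
    - {"delta_pos": [0,0,0],"yaw": 0,"jaw": 46}
    - {"delta_pos": [0,0.15,0],"yaw": 0,"jaw": 43}
    - {"delta_pos": [0,0.28,-0.05],"yaw": 0,"jaw": 40}
    - {"delta_pos": [0,0.4,-0.1],"yaw": 0,"jaw": 37}
    - {"delta_pos": [0,0.53,-0.15],"yaw": 0,"jaw": 34}
    - {"delta_pos": [0,0.66,-0.2],"yaw": 0,"jaw": 31}
    - {"delta_pos": [0,0.78,-0.25],"yaw": 0,"jaw": 28}
    - {"delta_pos": [0,0.9,-0.25],"yaw": 0,"jaw": 27}
  grip_force: 120

```text
clock: 13.95
eef_pos: [496.1, -230.4, 69.7]
tcp_rot: [3.134, -0.004, 0.288]
contact_force: [5.1, -15.6, -12.0]
opening: 0.269
grasp_force: 8.3
```

Request:
play_rows:
  steps:
    - {"delta_pos": [0,0.05,0],"yaw": 0,"jaw": 24}
    - {"delta_pos": [0,0.1,0],"yaw": 0,"jaw": 20}
    - {"delta_pos": [0,0.1,0],"yaw": 0,"jaw": 10}
    - {"delta_pos": [0,0.1,0],"yaw": 0,"jaw": 0}
    - {"delta_pos": [0,0.1,0],"yaw": 0,"jaw": 0}
    - {"delta_pos": [0,0.1,0],"yaw": 0,"jaw": 0}
    - {"delta_pos": [0,0.1,0],"yaw": 0,"jaw": 0}
    - {"delta_pos": [0,0.1,0],"yaw": 0,"jaw": 0}
  grip_force: 120

```text
clock: 14.75
eef_pos: [496.7, -232.0, 70.3]
tcp_rot: [3.133, -0.004, 0.288]
contact_force: [2.6, -24.3, -8.5]
opening: 0.2
grasp_force: 117.6
```

```bash
python3 - <<'E'
from c import *
a,_=vision.grab_frame("side"); b,d=vision.grab_frame("wrist"); s=r.sense(); print(s["eef_pos"],s["contact_force"],s["wrist_torque"],s["clock"],s["opening"],s["grasp_force"])
o=np.load('side.npz')['im']
z=lambda x:cv2.resize(x[265:310,250:300],(400,360),interpolation=cv2.INTER_CUBIC)
top=np.hstack([z(o),z(a)])
save(np.vstack([top,cv2.resize(b[180:330],(800,214))]),'m2')
E
```

```text
[ 496.67355823 -231.94727529   70.27669661] [  2.7320413  -24.13114151  -8.77297786] [-3.67005551 -0.31364729 -0.05675825] 14.85 0.19801990550277368 117.55499839782715
```

View pics/m2.png

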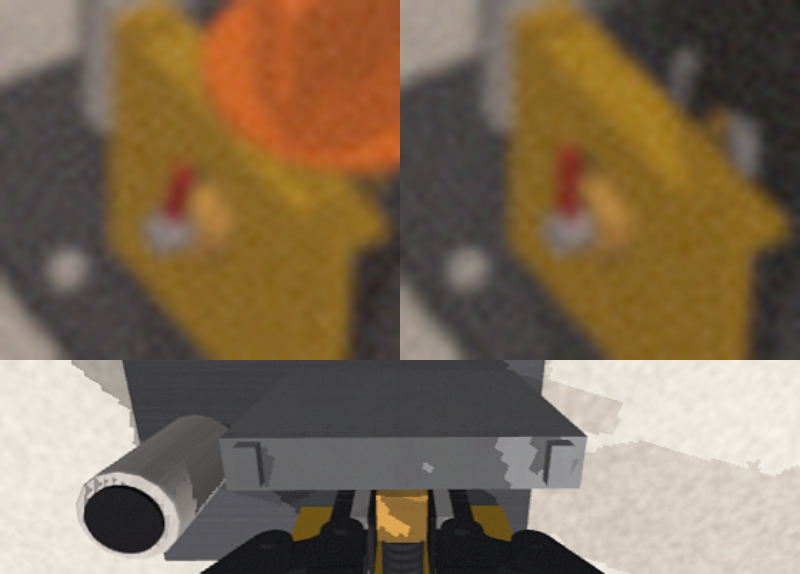

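The grip is flush: opening 0.198 matches a 20 mm head once pad compression is allowed for, and grip force is 118 N. The pointer is upright at (568,180) in the crop, so I hand in.

```bash
python3 -c "
from rig import r
print(r.sign_off())"
```

```text
the job is handed in; nothing more can be done
None
```

The plug was turned, lifted out and left standing upright in the blue tray, and the job was handed in at about 15 s with the bolt head gripped on both flats at about 118 N, red pointer upright; the hand-in returned no verdict.

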